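# Feed a power module through the test lane's swing gate

### The arm

A 6-joint arm with a two-finger parallel gripper is mounted at the origin on the work surface. World frame = base frame: x ahead of the robot, y to its left, z up, the work surface at z = 0. Lengths are in m, angles in rad, forces in N, time in s.
With the tool pointing down it reaches from about 0.425 to 0.95 m from the base axis. Payload 3.5 kg.
Tool frame: the origin (TCP) lies midway between the tips of the shut fingers; the grasp point (between the pads) lies 19 mm behind it; z points along the fingers, x is the direction in which the jaws open and shut, and the axes are right-handed (so a half turn about z gives the same grasp; the last joint's range is limited). The gripper opens to 85 mm and grips with 20 to 120 N. Pads are 22 mm wide; open, the fingers measure 114 mm over their backs; the gripper's body (76 mm by 85 mm) begins 54 mm behind the grasp point. The pads swing forward as they close: fully open they stand 13 mm farther back than shut.
Start: joints at [1.194, 0.286, 1.577, -0, 1.279, -0.15], TCP at [0.152, 0.658, 0.231] pointing down, gripper open.
Joint ranges: [-2.77, 2.77], [-0.9, 2.22], [0.21, 2.48], [-1.53, 4.67], [0.24, 2.81], [-2.84, 2.84]. Speed limits (rad/s): [2.79, 2.79, 3.14, 3.14, 3.14, 3.14].

### API

Orientations are given as a unit quaternion [x, y, z, w].
In Python, from plant import readout, optics, ctrl gives the robot as it stands. The module is installed in compiled form; this text tells all that it offers.
- The arm moves only by the shell command python3 -m crank 'ROWS' [OPENING] [FORCE]. ROWS is text: rows parted by semicolons, each of 6 numbers parted by spaces: the shift along the tool's x, y, z in mm, then the turn, a rotation vector about the tool's x, y, z in rad. In form: dx dy dz ax ay az; .... A call has 1 to 5 rows; each row shifts and turns the commanded pose from where the row before left it, along the tool's axes as they then stand; what a row does not reach is not made up. A row lasts 1/8 s, in which the tool goes at most 62.5 mm and 10.7 degrees, less where a joint would pass 70% of its speed; a pose out of reach is approached as far as the arm can. A call is refused whole if a number of a shift passes 62.5 or a number of a turn 0.188, either way. A call with a gripper value outside its range is refused whole. OPENING is the opening, from -1 (shut) to 1 (fully open), set as the call begins (- or left out, the last holds). The fingers move at their own pace and stop on an object; FORCE is the grip in N (left out, the last holds). Time passes only in rows, so rows that do not move let the fingers close. It gives the time, the measured TCP pose, the force and the opening at its end, in the units of the state.
- readout.get_state(): the state, without advancing time (a new reading comes with each control period).
- optics.read_camera(name): name is "scene" or "top" or "wrist"; returns the picture (384x512x3 uint8, red, green, blue); there is no depth.
- optics.calibration(name): a dict with "mtx" (3x3 intrinsics, pixels), "rvec" (rotation vector, rad) and "tvec" (3), from world to camera coordinates, as OpenCV has them; the wrist camera has in their place "tool_from_camera" (4x4, takes a point from camera to tool coordinates, whose origin is the TCP and whose axes are the tool frame's). Camera axes: x right, y down, z forward; pixel columns grow to the right and rows downward; lengths in m; the calibration is good to about 2 mm. A picture is of the moment at which its call begins: read the wrist's pose just before it. calibration takes no time and is no camera call.
- ctrl.sign_off(): hands the job in, once; it reports no verdict.
Trained networks look in the newest picture that a camera, given by its name, has taken for a name from the list of things; names that differ only in an ending like _2 or _b are one class to them, and where a whole thing is asked for, a point or a joint stands for the part that bears it (a point fixed in the world has none). Each returns a list of dicts, best first, with "p" (0 to 1); they miss things now and then, are a little off and sometimes report something else, mostly with a low value. They report only what shows in the picture. A call takes as long as a camera call. They do not tell look-alikes from the thing itself.
- optics.recognise(camera, thing): "xy" ([column, row] as shares, 0 to 1, of the picture: columns of its width, rows of its height, amid what is visible of it).
The state is a dict: "time": time; "qpos": joint angles; "dq": joint speeds; "joint_efforts": joint torques, N m; "eef_pos": TCP position; "tcp_rot": TCP orientation; "contact_force": force on the tool from outside, world axes, zero at the start; "wrist_torque": the same for the moment, N m; "opening": opening from 0.0 (shut) to 1.0 (fully open).
Only numpy, scipy, OpenCV 4.12 (cv2) and the standard library are available. Lean on these libraries where they do the work, as an engineer would, in place of code of your own. Each camera call takes 0.05 s, during which the arm holds its last target.

### The job

Set the finned power module between the guide rails at the open end of the test lane, then slide it along the lane, low on its plate, so that it pushes the swing gate open and goes right through. At the far end its nose goes into the contact socket: feel for the contact plate inside, whose depth is not known, and press it home with a steady push of 5 to 15 newtons for about half a second (the contacts are damaged above 20 newtons), then let go and leave the gate shut behind it. Do not lift it over the gate, and leave the other things on the bench alone.

Things in the scene. Friction and masses are not known exactly. Their poses are not given: they have to be found in the camera images.
- lane: Fixed feed lane: aluminium plate 100 mm wide (x), 8 mm thick, from y = -105 to +215 mm, two low steel rails along y. Origin on the bench, on the lane's centre line under the shut gate; feed direction +y. Rails 12 mm high over the plate, inner faces 54 mm apart (x = -27, +27), from y = -70 to +165 mm; to y = -104 they flare outward to about 76 mm apart as a mouth.
- loading (a point): Loading place before the gate: on the lane's centre line, on top of the plate (8 mm above the bench), 60 mm before the gate line; axes as the lane's (+y towards the gate). A module centred here stands clear of the gate.
- gate (a joint): Opening of the swing gate (rad): 0 shut across the lane, positive as it swings to the lane's +y, limit 1.75. A spring shuts it: 0.04 N m shut, 0.13 N m at 1.4 rad (about 2 N at its tip). A module passing through swings it to about 1.4 and props it open until the module's rear end is about 62 mm past the gate line; then it falls shut unless something holds it.
- gate_hinge (a point): Upright hinge of the gate, beside the lane at lane x = -38 mm, y = 0, at half the leaf's height (34.5 mm above the bench). Its post is 54 mm high over the bench; a 42 mm high post stands at the other side (x = +36). Axes as the lane's.
- gate_tip (a point): Free end of the gate's metal leaf, 62 mm from the hinge, at half the leaf's height. The leaf is 3 mm thick and stands 23 to 46 mm above the bench: above the rails, against the body of a module on the plate. Moves with the gate.
- stop: Fixed black contact socket on the plate at the lane's far end: 76 wide, 40 deep, 42 mm high, brass pins on top. Its mouth faces the lane's -y, 150 to 168 mm past the gate line: opening 60 wide, 36 mm high, for the module's nose. Inside, a rigid contact plate that cannot be seen or measured, 2 to 18 mm behind the mouth, each time different. Needs 5 to 15 N from the module, over 20 N damages it.
- stop_mouth (a point): Middle of the socket's mouth, in the plane of its front face, 18 mm above the plate, 26 mm above the bench; axes as the lane's. The module's nose goes 2 to 18 mm past it before it meets the rigid contact plate; half a millimetre more changes the push by newtons, so feel for it slowly.
- module: The same module as module_mid: origin at the centre of its underside, z up, y along its length.
- module_mid (a point): Centre of the finned power module (150-310 g), 31 mm above its underside. Body 50 wide (x), 84 long (y), 32 mm high, green board and aluminium fins. On top, centred, a black pull tab 14 thick (x), 40 long (y), from 32 to 62 mm up, to pinch across x from above. Same either way round. Starts on the bench before the lane's mouth, turned up to 40 deg. Home: this point 24 to 40 mm before the socket's mouth.
- tin: Bystander: round blue flux tin, 60 mm across, 25 mm high; origin under its centre.
- driver: Bystander: screwdriver lying on the bench, 150 mm long; origin under its middle.
- partsbin: Bystander: red open parts bin 90 x 130 x 55 mm with small metal parts; origin under its centre.
- tipcleaner: Bystander: black round tip cleaner with a brass top, 72 mm across, 53 mm high; origin under its centre.
There are look-alikes about, which are no part of the job. Of the things that look like the module, take the one that is nearest to the robot's base at the start.

How it is judged:
On the way, in this order (a step that is already met when the one before it is completed fails the run):
1. the module stands low between the rails before the gate, with the gate still shut (x of module_mid in the frame of lane between -0.006 and 0.006 m and z of module_mid in the frame of lane below 0.045 m and angle between the y axis of module and the y axis of lane, either way round below 0.12 rad and y of module_mid in the frame of lane between -0.09 and -0.03 m and value of joint gate below 0.08 rad), for 0.1 s.
2. the module, low between the rails, is in the gateway with the gate pushed open (x of module_mid in the frame of lane between -0.006 and 0.006 m and z of module_mid in the frame of lane below 0.045 m and angle between the y axis of module and the y axis of lane, either way round below 0.12 rad and y of module_mid in the frame of lane between -0.02 and 0.05 m and value of joint gate above 0.6 rad), for 0.1 s.
3. the module is pressed home in the contact socket with 5 to 15 N for 0.4 s (x of module_mid in the frame of lane between -0.006 and 0.006 m and z of module_mid in the frame of lane below 0.045 m and angle between the y axis of module and the y axis of lane, either way round below 0.12 rad and y of module_mid in the frame of stop_mouth above -0.0412 m and angle between module's own z axis and vertical below 0.06 rad and contact force between module and stop between 5 and 15 N), for 0.4 s.
At the end, for the whole second after the job is handed in: The module lies flat between the rails (within 6 mm of the lane's centre line and 0.12 rad of its direction), its nose inside the mouth of the contact socket, released and at rest, and the gate is shut behind it (under 0.06 rad) (x of module_mid in the frame of lane between -0.006 and 0.006 m and z of module_mid in the frame of lane below 0.045 m and angle between the y axis of module and the y axis of lane, either way round below 0.12 rad and y of module_mid in the frame of stop_mouth above -0.0412 m and angle between module's own z axis and vertical below 0.06 rad and value of joint gate below 0.06 rad and linear speed of module below 0.01 m/s and contact force between the fingers and module below 0.1 N); the robot touches nothing.
It fails at once if the contact socket is pushed with more than 20 N by the module (contact force between module and stop above 20 N).
It fails at once if the module is lifted more than 10 mm off the plate at or past the gate (y of module_mid in the frame of lane above -0.035 m and z of module_mid in the frame of lane above 0.049 m).
It fails at once if a bystander (tin, screwdriver, parts bin or tip cleaner) is shifted by more than 15 mm (distance of any of tin, driver, partsbin, tipcleaner from where it was at the start of the episode above 0.015 m).
It also fails if it takes over 51 s, if anything falls off the work surface, if the arm or the gripper's body presses on something with over 40 N, if the wrist force passes 120 N, or if a joint passes its speed limit or range.

## Working session

There is one attempt and no reset: what is moved stays moved. The work goes in short steps, Python scripts to look and compute and a shell command to move; the robot and the scene stay as the last step left them, time stands still between calls to the robot, and variables do not carry over. Pictures are saved under pics/ and viewed, and the job is handed in when it is done.

```bash
mkdir -p pics; ls; cat > h.py <<'E'
import numpy as np, cv2, json
from plant import readout, optics, ctrl
from scipy.spatial.transform import Rotation as R
def snap(n,f):
    im=optics.read_camera(n); cv2.imwrite(f,cv2.cvtColor(im,cv2.COLOR_RGB2BGR)); return im
def cam(n):
    c=optics.calibration(n)
    K=np.array(c['mtx'])
    if n=='wrist':
        s=readout.get_state(); T=np.eye(4); T[:3,:3]=R.from_quat(s['tcp_rot']).as_matrix(); T[:3,3]=s['eef_pos']
        M=T@np.array(c['tool_from_camera']); return K,M[:3,:3],M[:3,3]
    Rm=R.from_rotvec(np.ravel(c['rvec'])).as_matrix(); return K,Rm.T,-Rm.T@np.ravel(c['tvec'])
def ray(cm,u,v,z):
    K,Rw,o=cm; d=Rw@np.linalg.solve(K,[u,v,1]); return o+d*(z-o[2])/d[2]
def proj(cm,P):
    K,Rw,o=cm; p=(np.atleast_2d(P)-o)@Rw; q=p@K.T; return q[:,:2]/q[:,2:]
E
python3 - <<'E'
from h import *
for n in ['scene','top','wrist']: snap(n,f'pics/{n}0.png'); print(n,cam(n)[2])
print(readout.get_state())
for n in ['scene','top']:
  for t in ['module','module_mid','lane','stop','gate_hinge','gate_tip','tin','driver','partsbin','tipcleaner']:
    r=optics.recognise(n,t); print(n,t,[(round(a['p'],2),round(a['xy'][0]*512),round(a['xy'][1]*384)) for a in r][:4])
E
```

```text
pics
scene [ 1.03111991 -0.56430759  0.90050434]
top [ 0.35307335 -0.05553252  1.06735371]
wrist [0.08194075 0.67500779 0.37333347]
{'time': 0.15, 'qpos': array([ 1.19402490e+00,  2.86989006e-01,  1.57785565e+00, -2.17951063e-05,
        1.27864317e+00, -1.49981679e-01]), 'dq': array([ 3.53971427e-04, -1.57931170e-03, -6.61070619e-03, -1.15006718e-03,
        8.60482300e-04, -6.50558039e-05]), 'joint_efforts': array([ 2.25175913e-04, -4.06607366e+01, -2.93139249e+01, -1.47483938e-04,
        3.92425209e-03,  8.46817017e-06]), 'eef_pos': array([0.15154184, 0.65722685, 0.23023898]), 'tcp_rot': array([ 7.82573766e-01,  6.22557148e-01, -8.16178058e-04,  4.81541670e-04]), 'contact_force': array([-0.04217841,  0.33378107, -0.30537223]), 'wrist_torque': array([ 0.02443398, -0.01947323, -0.00564322]), 'opening': 0.9986655983776612}
scene module [(0.89, 246, 254), (0.89, 200, 298), (0.6, 201, 236)]
scene module_mid [(0.91, 204, 230), (0.78, 202, 298)]
scene lane [(0.55, 278, 175), (0.36, 319, 139)]
scene stop []
scene gate_hinge [(0.58, 275, 173), (0.18, 272, 133)]
scene gate_tip [(0.72, 266, 171), (0.16, 281, 175)]
scene tin []
scene driver [(0.77, 237, 164)]
scene partsbin [(0.9, 345, 181)]
scene tipcleaner [(0.89, 300, 218)]
top module [(0.97, 388, 142), (0.82, 327, 142), (0.55, 340, 198)]
top module_mid [(0.94, 339, 198), (0.88, 388, 142), (0.79, 325, 143)]
top lane [(0.75, 222, 197)]
top stop [(0.72, 157, 193)]
top gate_hinge [(0.69, 220, 201)]
top gate_tip [(0.54, 234, 192)]
top tin [(0.6, 175, 246), (0.41, 223, 197)]
top driver [(0.75, 243, 242)]
top partsbin [(0.67, 188, 134)]
top tipcleaner [(0.89, 255, 141)]
```

```bash
python3 - <<'E'
import cv2
a=cv2.imread('pics/top0.png'); cv2.imwrite('pics/top0b.png',cv2.resize(a[100:280,120:440],None,fx=2.5,fy=2.5,interpolation=2))
a=cv2.imread('pics/scene0.png'); cv2.imwrite('pics/scene0b.png',cv2.resize(a[100:330,150:420],None,fx=2.5,fy=2.5,interpolation=2))
E
```

```text
(no output)
```

View pics/top0b.png

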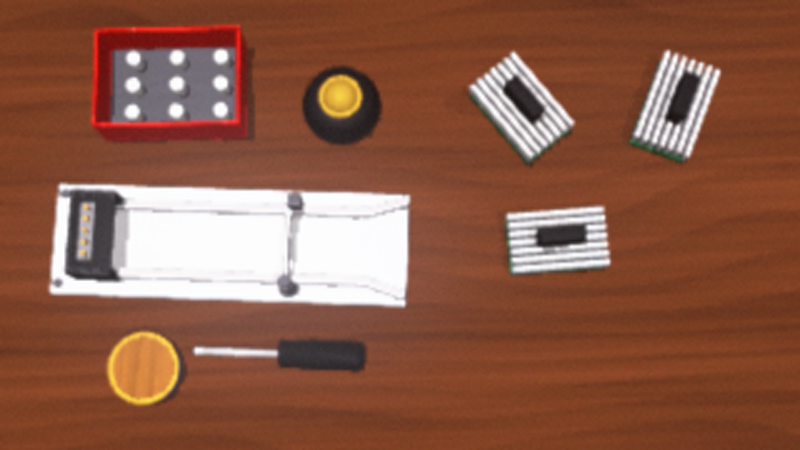

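View pics/scene0b.png

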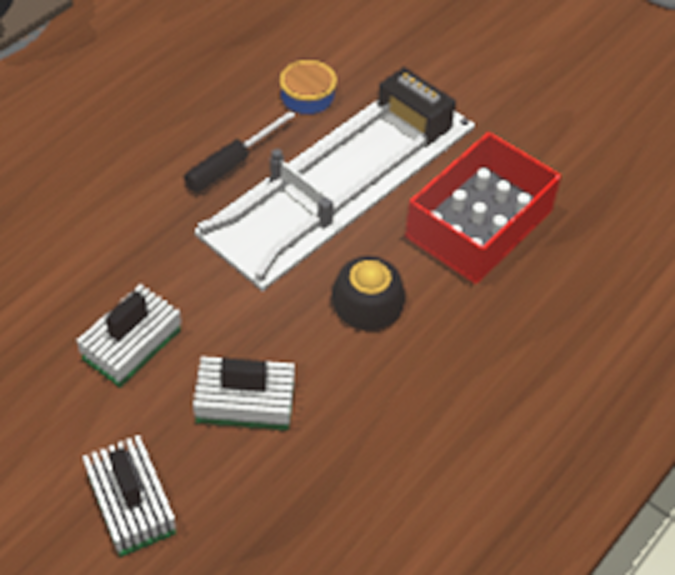

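View pics/top0.png

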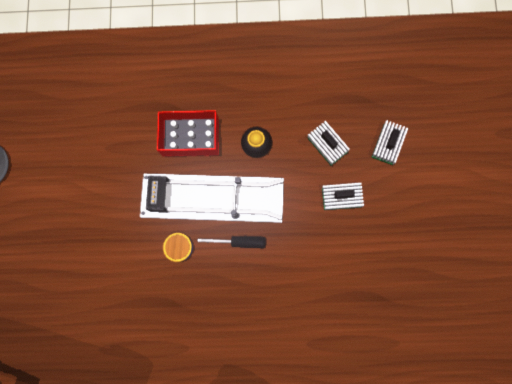

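```bash
python3 - <<'E'
from h import *
c=cam('top')
for u,v,z in [(343,196,.032),(328,142,.032),(390,142,.032),(344,194,.062),(330,139,.062),(392,139,.062)]:
    p=ray(c,u,v,z);print(p,np.hypot(p[0],p[1]))
# tab/corner px in zoom-> px
f=lambda a,b:(120+a/2.5,100+b/2.5)
for nm,a,b in [('c',61,185),('c',410,196),('c',405,305),('c',51,293)]:
    print(nm,ray(c,*f(a,b),.008))
print('posts',ray(c,*f(294,199),.054),ray(c,*f(288,287),.042),ray(c,*f(294,199),.042),ray(c,*f(288,287),.054))
print(proj(c,[0,0,0]))
for nm,a,b,z in [('tin',144,368,.025),('bin',172,80,.055),('tip',341,96,.053),('drvhead',360,355,.01),('drvtip',195,350,.01)]: print(nm,ray(c,*f(a,b),z))
E
```

```text
[ 0.51390165 -0.20349614  0.032     ] 0.5527255956594964
[ 0.6368973  -0.17767051  0.032     ] 0.6612147789299737
[ 0.63136835 -0.3146461   0.032     ] 0.7054276397417121
[ 0.51345462 -0.20157955  0.062     ] 0.5516067085895692
[ 0.63521279 -0.17881873  0.062     ] 0.6599025862749656
[ 0.62980892 -0.31193646  0.062     ] 0.702825463882065
c [0.58484639 0.24115491 0.008     ]
c [ 0.56262433 -0.07692941  0.008     ]
c [ 0.46411254 -0.06862142  0.008     ]
c [0.48587367 0.24893441 0.008     ]
posts [0.55465165 0.02445957 0.054     ] [0.4796403  0.03231267 0.042     ] [0.55703872 0.02540682 0.042     ] [0.47815905 0.03128459 0.054     ]
[[257.43384249 447.08698486]]
tin [0.41505434 0.16119998 0.025     ]
bin [0.665793   0.13016355 0.055     ]
tip [ 0.64564144 -0.01892011  0.053     ]
drvhead [ 0.42109006 -0.02727796  0.01      ]
drvtip [0.43032474 0.11883975 0.01      ]
```

```bash
cat >> h.py <<'E'
def plan(tgt,yaw,n=None):
    s=readout.get_state(); p=np.array(s['eef_pos']); Rm=R.from_quat(s['tcp_rot']).as_matrix()
    y0=np.arctan2(Rm[1,0],Rm[0,0]); d=np.array(tgt)-p
    dy=(yaw-y0+np.pi)%(2*np.pi)-np.pi
    n=n or int(np.ceil(max(np.linalg.norm(d)/.060,abs(dy)/.18)))
    print('from',p.round(4),'yaw',round(y0,4),'n',n)
    rows=[]
    for i in range(n):
        a=y0+dy*i/n; st=d/n*1000
        rows.append('%.1f %.1f %.1f 0 0 %.3f'%(st[0]*np.cos(a)+st[1]*np.sin(a),st[0]*np.sin(a)-st[1]*np.cos(a),-st[2],-dy/n))
    print('; '.join(rows))
E
python3 - <<'E'
from h import *
print(optics.calibration('wrist'))
plan([.46,.25,.30],.6)
E
```

```text
{'mtx': array([[321.45647193,   0.        , 252.89635229],
       [  0.        , 321.45647193, 189.80995218],
       [  0.        ,   0.        ,   1.        ]]), 'tool_from_camera': array([[ 9.99998098e-01, -2.75256818e-04, -1.93071626e-03,
         1.40852994e-03],
       [ 8.06236637e-04,  9.59780536e-01,  2.80750195e-01,
        -7.18543014e-02],
       [ 1.77578548e-03, -2.80751218e-01,  9.59778933e-01,
        -1.43076085e-01],
       [ 0.00000000e+00,  0.00000000e+00,  0.00000000e+00,
         1.00000000e+00]])}
from [0.1517 0.6577 0.2313] yaw 1.344 n 9
-36.4 43.6 -7.6 0 0 0.083; -32.7 46.4 -7.6 0 0 0.083; -28.8 49.0 -7.6 0 0 0.083; -24.6 51.2 -7.6 0 0 0.083; -20.3 53.0 -7.6 0 0 0.083; -15.9 54.5 -7.6 0 0 0.083; -11.3 55.7 -7.6 0 0 0.083; -6.7 56.4 -7.6 0 0 0.083; -2.0 56.8 -7.6 0 0 0.083
```

View pics/wrist0.png

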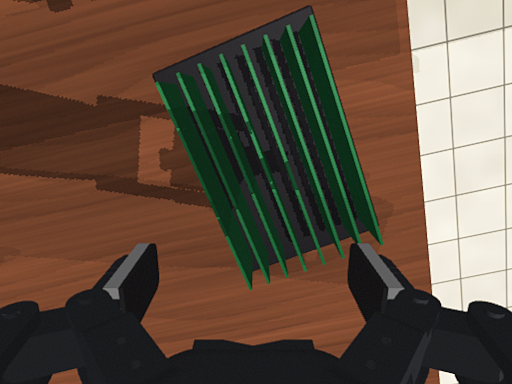

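Candidates for the module in the top picture: A (343,196) at 0.553 m from the base, B (328,142) at 0.661 m and C (390,142) at 0.705 m. A is nearest, and a wrist close-up will confirm it. The green finned rack in the wrist view has no tab and is farther away, so it isn't the module.

```bash
python3 -m crank '-36 44 -8 0 0 0.083; -33 46 -8 0 0 0.083; -29 49 -8 0 0 0.083; -25 51 -8 0 0 0.083; -20 53 -8 0 0 0.083'; python3 -m crank '-16 54 -7 0 0 0.083; -11 56 -7 0 0 0.083; -7 56 -7 0 0 0.083; -2 57 -7 0 0 0.083' - 60; python3 - <<'E'
from h import *
plan([.51,-.07,.28],-.069)
E
```

```text
time: 1.78
eef_pos: [0.3235, 0.4296, 0.2719]
tcp_rot: [0.895, 0.447, 0.0, -0.0]
contact_force: [-0.0, -0.1, 1.1]
opening: 1.001
time: 2.28
eef_pos: [0.4597, 0.2481, 0.2999]
tcp_rot: [0.956, 0.293, 0.001, -0.0]
contact_force: [0.5, 1.2, 0.2]
opening: 0.997
from [0.4597 0.2481 0.2999] yaw 0.5943 n 6
-22.7 48.6 3.3 0 0 0.111; -17.2 50.8 3.3 0 0 0.111; -11.5 52.4 3.3 0 0 0.111; -5.7 53.4 3.3 0 0 0.111; 0.2 53.7 3.3 0 0 0.111; 6.2 53.3 3.3 0 0 0.111
```

```bash
python3 -m crank '-23 49 3 0 0 0.111; -17 51 3 0 0 0.111; -12 52 3 0 0 0.111; -6 53 3 0 0 0.111; 0 54 3 0 0 0.111'; python3 -m crank '6 53 3 0 0 0.111; 0 0 0 0 0 0'; python3 - <<'E'
from h import *
snap('wrist','pics/w1.png')
s=readout.get_state();print(s['eef_pos'],s['tcp_rot'],s['dq'].round(4))
plan([.514,-.203,.25],.06)
E
```

```text
time: 2.9
eef_pos: [0.5004, -0.0174, 0.2846]
tcp_rot: [1.0, 0.019, 0.001, 0.0]
contact_force: [0.0, -0.1, 0.8]
opening: 0.996
time: 3.15
eef_pos: [0.5086, -0.0714, 0.281]
tcp_rot: [0.999, -0.037, -0.0, 0.0]
contact_force: [0.1, 0.1, 0.0]
opening: 0.997
[ 0.50850087 -0.06964347  0.28116254] [ 9.99359305e-01 -3.57890362e-02 -2.33142229e-04 -2.65313335e-04] [ 0.0467 -0.0141  0.0102  0.0082  0.0048 -0.0009]
from [ 0.5085 -0.0696  0.2812] yaw -0.0716 n 3
5.0 44.2 10.4 0 0 -0.044; 3.1 44.4 10.4 0 0 -0.044; 1.1 44.5 10.4 0 0 -0.044
```

View pics/w1.png

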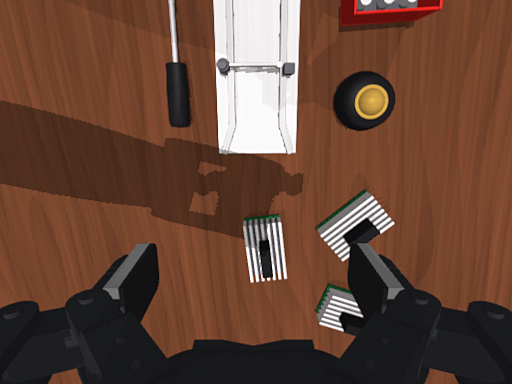

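```bash
python3 - <<'E'
from h import *
s_pos=np.array([0.5085,-0.0696,0.28116]);
c=cam('wrist')
for u,v,z in [(219,153,.008),(296,153,.008),(213,0,.008),(300,0,.008),(223,66,.054),(289,69,.042),(265,258,.062),(263,240,.062),(268,277,.062)]: print(u,v,ray(c,u,v,z))
a=cv2.imread('pics/w1.png'); cv2.imwrite('pics/w1a.png',cv2.resize(a[0:170,160:360],None,fx=4,fy=4,interpolation=2)[:600]); cv2.imwrite('pics/w1b.png',cv2.resize(a[200:300,220:320],None,fx=6,fy=6,interpolation=2))
E
```

```text
219 153 [ 0.46382421 -0.0658743   0.008     ]
296 153 [ 0.56410288 -0.07313653  0.008     ]
213 0 [0.47503696 0.11123513 0.008     ]
300 0 [0.57483883 0.10398125 0.008     ]
223 66 [0.48325998 0.03558019 0.054     ]
289 69 [0.55544922 0.0281856  0.042     ]
265 258 [ 0.51421023 -0.19310275  0.062     ]
263 240 [ 0.51327558 -0.16834211  0.062     ]
268 277 [ 0.51636449 -0.22028046  0.062     ]
```

View pics/w1a.png

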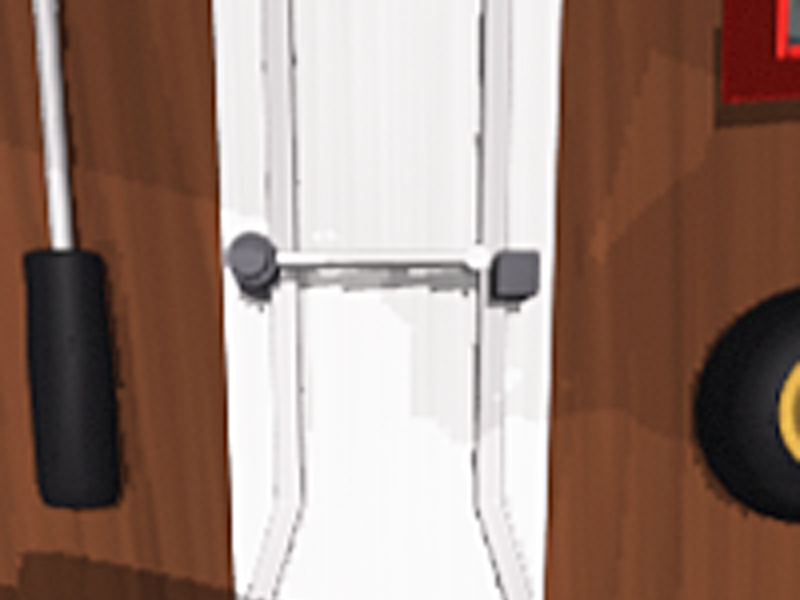

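View pics/w1b.png

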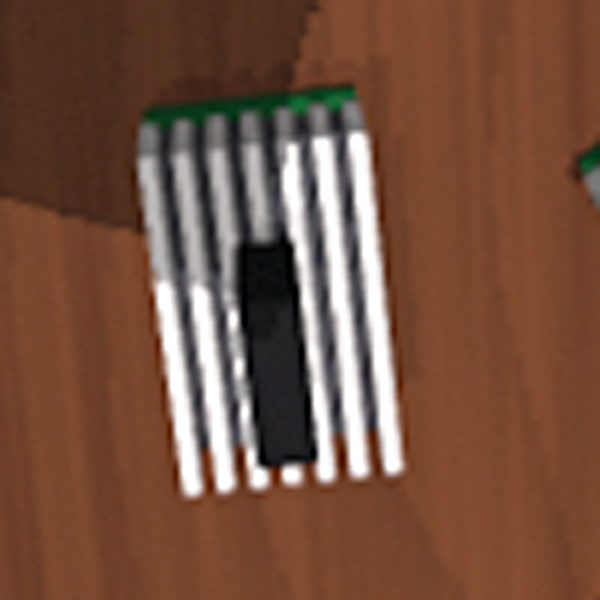

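```bash
python3 - <<'E'
from h import *
c=cam('wrist')
g=lambda x,y,z: ray(c,220+x/6,200+y/6,z)
a,b=g(271,298,.062),g(288.5,465,.062); print(a,b,np.linalg.norm(a-b),(a+b)/2, 'yaw of y-axis minus 90', np.arctan2(-(a-b)[0],(a-b)[1]))
q=[g(*t,.033) for t in [(148,125),(355,110),(192,490),(395,465)]]
print(np.mean(q,0)); a=(q[0]+q[1])/2;b=(q[2]+q[3])/2;print(np.linalg.norm(a-b),np.arctan2(-(a-b)[0],(a-b)[1]))
f=lambda x,y,z: ray(c,160+x/4,y/4,z)
l=[f(291,5,.020),f(300,500,.020)]; r=[f(482,5,.020),f(473,500,.020)]
print(l,r,np.arctan2((l[0]-l[1])[0],(l[0]-l[1])[1]),np.arctan2((r[0]-r[1])[0],(r[0]-r[1])[1]))
plan([.515,-.202,.15],.09)
E
```

```text
[ 0.51512749 -0.18163019  0.062     ] [ 0.51642787 -0.22100991  0.062     ] 0.039401191372822116 [ 0.51577768 -0.20132005  0.062     ] yaw of y-axis minus 90 0.033009509142741186
[ 0.51562262 -0.19759941  0.033     ]
0.08943906209901006 0.04362349119061862
[array([0.4980381 , 0.10527605, 0.02      ]), array([ 0.4885677 , -0.03054932,  0.02      ])] [array([0.55128719, 0.10140585, 0.02      ]), array([ 0.54194808, -0.03441799,  0.02      ])] 0.06961217381160392 0.06865093819444243
from [ 0.5085 -0.0696  0.2812] yaw -0.0716 n 4
4.0 32.9 32.8 0 0 -0.040; 2.7 33.0 32.8 0 0 -0.040; 1.3 33.1 32.8 0 0 -0.040; -0.0 33.1 32.8 0 0 -0.040
```

```bash
python3 -m crank '4 33 33 0 0 -0.027; 3 33 33 0 0 -0.027; 1 33 33 0 0 -0.027; 0 33 33 0 0 -0.027; 0 0 0 0 0 0'; python3 - <<'E'
from h import *
snap('wrist','pics/w2.png')
s=readout.get_state();print(s['eef_pos'],s['dq'].round(4))
plan([.515,-.202,.15],.036)
E
```

```text
time: 3.82
eef_pos: [0.5113, -0.1997, 0.1464]
tcp_rot: [1.0, 0.019, -0.003, -0.002]
contact_force: [0.1, 0.7, -0.6]
opening: 1.004
[ 0.51236327 -0.19941087  0.14839003] [ 0.0227 -0.038  -0.0281  0.0009  0.0017  0.0021]
from [ 0.5124 -0.1994  0.1484] yaw 0.0391 n 1
2.5 2.7 -1.6 0 0 0.003
```

View pics/w2.png

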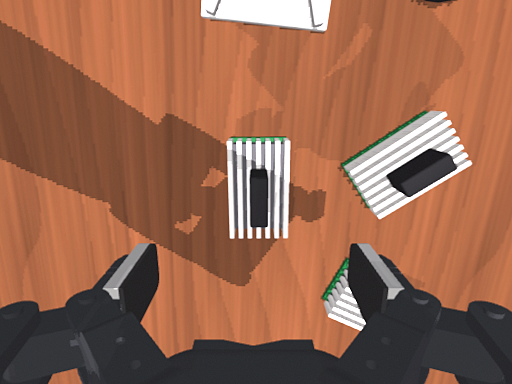

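```bash
python3 - <<'E'
from h import *
c=cam('wrist')
a,b=ray(c,259.5,180,.062),ray(c,259,227,.062); print(a,b,(a+b)/2,np.linalg.norm(a-b))
a=cv2.imread('pics/w2.png'); cv2.imwrite('pics/w2b.png',cv2.resize(a[130:250,200:320],None,fx=5,fy=5,interpolation=2))
E
```

```text
[ 0.51625913 -0.18623426  0.062     ] [ 0.51751847 -0.22358466  0.062     ] [ 0.5168888  -0.20490946  0.062     ] 0.03737162478623022
```

View pics/w2b.png

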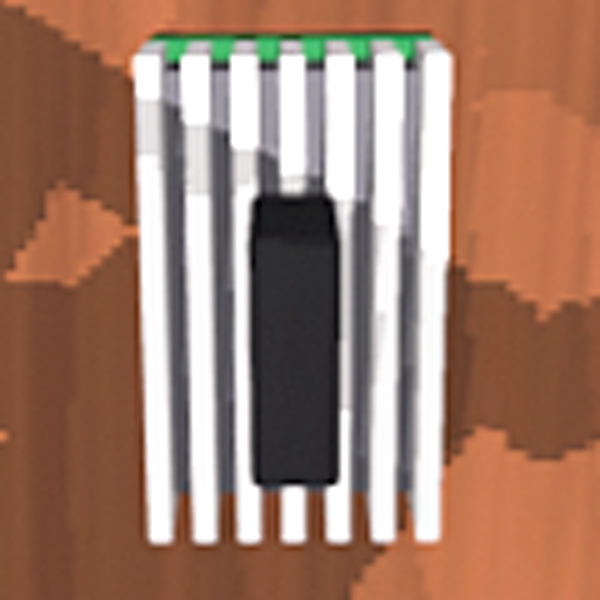

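```bash
python3 -m crank '4 4 15 0 0 0; 0 0 32 0 0 0; 0 0 32 0 0 0; 0 0 25 0 0 0; 0 0 0 0 0 0' 0 60; python3 - <<'E'
from h import *
snap('wrist','pics/w3.png')
plan([.5167,-.2036,.037],.038)
E
```

```text
time: 4.5
eef_pos: [0.5162, -0.2027, 0.0438]
tcp_rot: [1.0, 0.02, -0.001, -0.001]
contact_force: [0.3, -0.6, 0.0]
opening: 0.503
from [ 0.5173 -0.2036  0.0454] yaw 0.0404 n 1
-0.6 -0.0 8.4 0 0 0.002
```

View pics/w3.png

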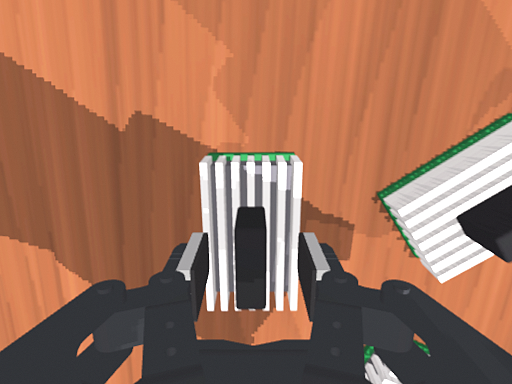

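```bash
python3 -m crank '0 0 8 0 0 0; 0 0 0 0 0 0; 0 0 0 0 0 0' ; python3 -m crank '0 0 0 0 0 0; 0 0 0 0 0 0; 0 0 0 0 0 0; 0 0 0 0 0 0' -1 60;python3 - <<'E'
from h import *
snap('wrist','pics/w4.png')
plan([.5167,-.2036,.037],-.069)
E
```

```text
time: 4.92
eef_pos: [0.5174, -0.2047, 0.038]
tcp_rot: [1.0, 0.019, 0.001, 0.0]
contact_force: [0.4, -0.5, -0.6]
opening: 0.5
time: 5.42
eef_pos: [0.517, -0.2047, 0.0376]
tcp_rot: [1.0, 0.02, 0.0, 0.0]
contact_force: [-0.7, -0.3, 3.7]
opening: 0.154
from [ 0.517  -0.2047  0.0377] yaw 0.039 n 1
-0.3 -1.1 0.7 0 0 0.108
```

View pics/w4.png

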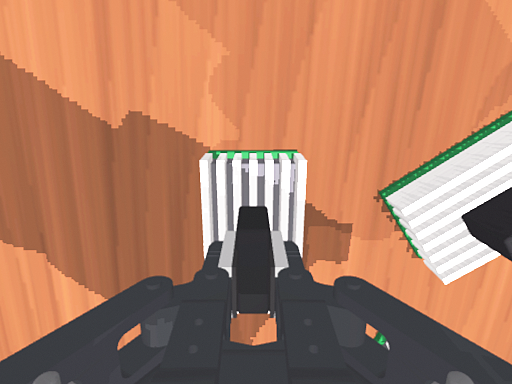

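```bash
python3 -m crank '0 0 -32 0 0 0.036; 0 -40 0 0 0 0.036; 0 -42 0 0 0 0.036; 0 -40 0 0 0 0; 0 -20 0 0 0 0';  python3 - <<'E'
from h import *
plan([.5148,-.0598,.068],-.069)
E
```

```text
time: 6.1
eef_pos: [0.5215, -0.0607, 0.0684]
tcp_rot: [0.999, -0.034, -0.001, -0.0]
contact_force: [-0.9, -0.1, -1.7]
opening: 0.151
from [ 0.5215 -0.0607  0.0684] yaw -0.0674 n 1
-6.8 -0.5 0.4 0 0 0.002
```

```bash
python3 -m crank '-8 -10 0 0 0 0; 0 0 0 0 0 0; 0 0 0 0 0 0';  python3 - <<'E'
from h import *
snap('wrist','pics/w5.png')
s=readout.get_state();print(s['eef_pos'],s['tcp_rot'],s['contact_force'],s['dq'].round(3))
snap('top','pics/t5.png')
a=cv2.imread('pics/t5.png'); cv2.imwrite('pics/t5b.png',cv2.resize(a[150:240,120:320],None,fx=4,fy=4,interpolation=2))
E
```

```text
time: 6.48
eef_pos: [0.5151, -0.0531, 0.0694]
tcp_rot: [0.999, -0.035, 0.0, 0.0]
contact_force: [0.1, -0.3, -2.9]
opening: 0.151
[ 0.51528201 -0.05315667  0.06946608] [ 9.99384237e-01 -3.50861651e-02  2.62581541e-04  1.99511043e-04] [ 0.0668382   0.89313324 -2.66381135] [-0.001  0.001 -0.005  0.003  0.002  0.002]
```

View pics/w5.png

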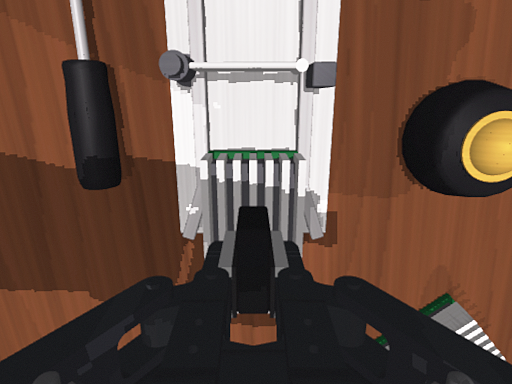

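View pics/t5b.png

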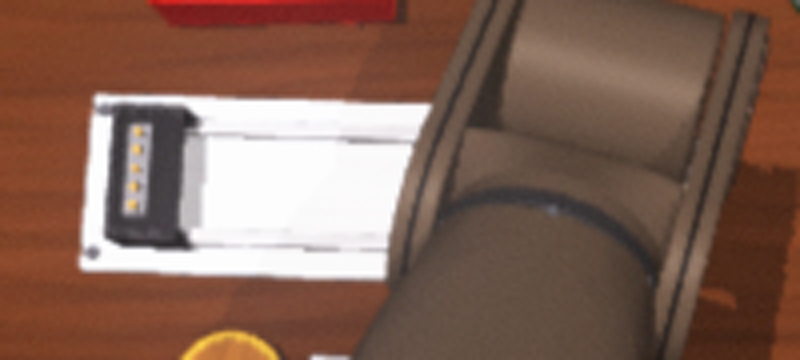

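```bash
python3 - <<'E'
import cv2
a=cv2.imread('pics/w5.png'); cv2.imwrite('pics/w5b.png',cv2.resize(a[30:240,155:345],None,fx=4,fy=4,interpolation=2)[:600]);cv2.imwrite('pics/w5c.png',cv2.resize(a[130:260,175:335],None,fx=5,fy=4.6,interpolation=2))
E
```

```text
(no output)
```

View pics/w5b.png

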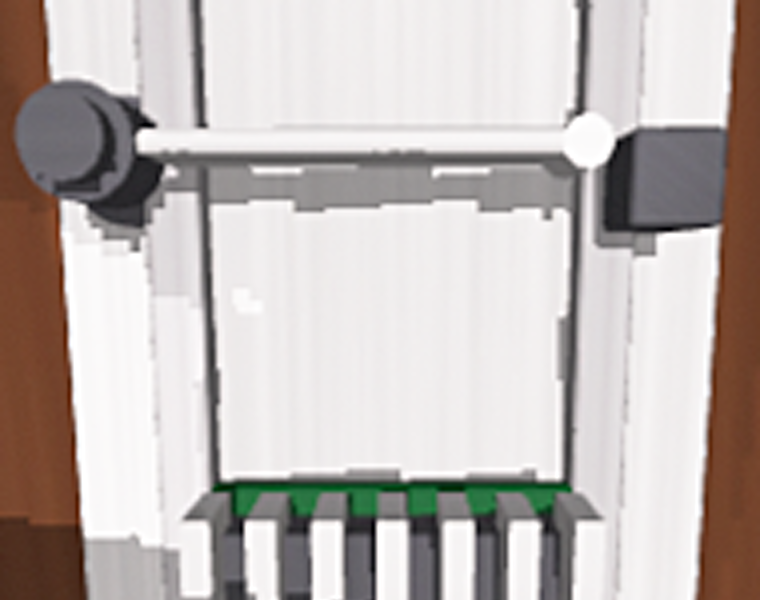

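View pics/w5c.png

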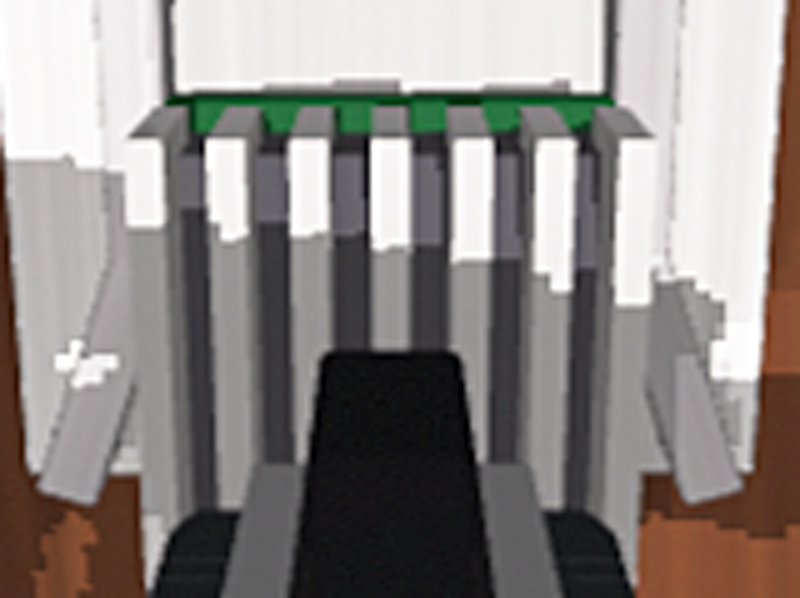

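```bash
cat > m5.py <<'E'
from h import *
c=cam('wrist'); s=readout.get_state(); T=R.from_quat(s['tcp_rot']).as_matrix(); p0=s['eef_pos']
def tl(w): return (T.T@(w-p0)*1000).round(1)
b=lambda x,y,z: tl(ray(c,155+x/4,30+y/4,z))
g=lambda x,y,z: tl(ray(c,175+x/5,130+y/4.6,z))
E
python3 - <<'E'
from m5 import *
zu=p0[2]-.037
print('zu',zu)
print('rail L', b(190,5,.02),b(203,5,.008),b(209,450,.02),b(218,450,.008))
print('rail R', b(587,5,.02),b(577,5,.008),b(575,430,.02),b(564,430,.008))
print('nose', b(212,483,zu),b(570,483,zu), 'fintop',g(125,137,zu+.032),g(655,137,zu+.032))
print('fin sides', g(140,460,zu+.032),g(640,460,zu+.032))
print('gate tip', b(590,143,.046),'hinge',b(62,130,.054))
E
```

```text
zu 0.03249528829156736
rail L [ -27.8 -106.3   49.4] [ -27.6 -108.3   61.4] [-27.7 -45.7  49.5] [-28.  -44.   61.5]
rail R [  26.3 -106.2   49.5] [  26.5 -108.3   61.5] [ 27.  -48.6  49.5] [ 26.9 -47.1  61.5]
nose [-25.7 -42.8  37. ] [ 24.8 -42.7  37. ] fintop [-25.1 -43.9   5. ] [ 24.5 -43.8   5. ]
fin sides [-25.3  -8.3   5. ] [24.6 -8.3  5. ]
gate tip [ 23.7 -86.5  23.5] hinge [-38.3 -87.3  15.4]
```

```bash
python3 -m crank '0 -21 0 0 0 0; 0 0 12 0 0 0; 0 0 8 0 0 0; 0 0 3 0 0 0; 0 0 0 0 0 0'; python3 - <<'E'
from h import *
snap('wrist','pics/w6.png')
s=readout.get_state();print(s['eef_pos'],s['tcp_rot'],s['contact_force'],s['dq'].round(3))
E
```

```text
time: 7.2
eef_pos: [0.5166, -0.0317, 0.0461]
tcp_rot: [0.999, -0.035, 0.0, 0.0]
contact_force: [0.3, -0.3, -2.0]
opening: 0.152
[ 0.51666279 -0.03161521  0.04619424] [ 9.99396130e-01 -3.47468299e-02  1.66564500e-04  7.70136738e-05] [ 0.17376809  0.67102554 -2.220033  ] [ 0.002 -0.004 -0.001  0.002  0.     0.001]
```

View pics/w6.png

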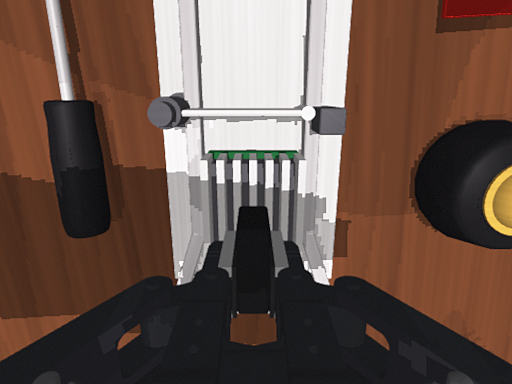

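```bash
python3 -m crank '0 0 0.7 0 0 0; 0 0 0 0 0 0'; python3 - <<'E'
from m5 import *
p=lambda u,v,z: tl(ray(c,u,v,z))
a=cv2.imread('pics/w6.png'); cv2.imwrite('pics/w6b.png',cv2.resize(a[0:180,140:360],None,fx=3.6,fy=3.3,interpolation=2))
E
```

```text
time: 7.5
eef_pos: [0.5166, -0.0313, 0.0457]
tcp_rot: [0.999, -0.035, 0.0, 0.0]
contact_force: [0.3, -0.5, -1.3]
opening: 0.149
```

View pics/w6b.png

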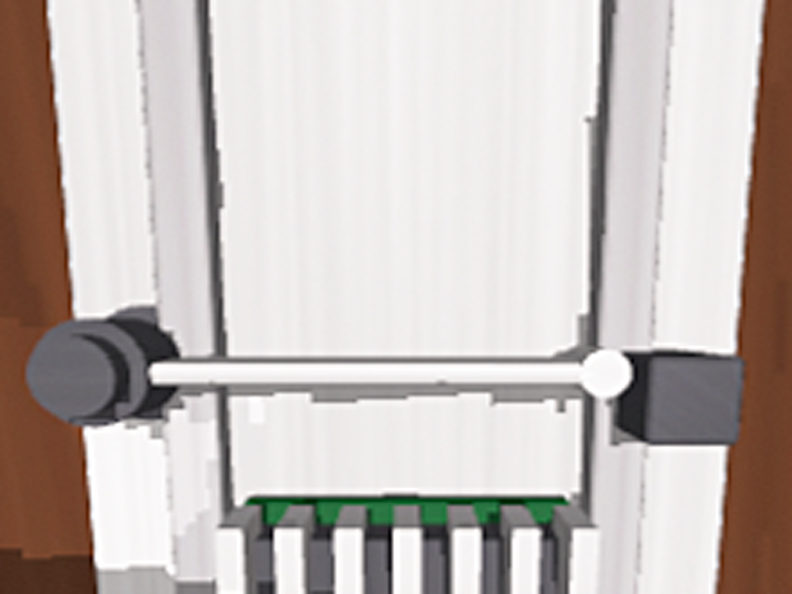

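```bash
python3 -m crank '0 -10 0 0 0 0; 0 -14 0 0 0 0; 0 -14 0 0 0 0; 0 -14 0 0 0 0; 0 -14 0 0 0 0'; python3 - <<'E'
from h import *
snap('wrist','pics/w7.png')
s=readout.get_state();print(s['eef_pos'],s['tcp_rot'],s['contact_force'],s['dq'].round(3))
E
```

```text
time: 8.12
eef_pos: [0.5223, 0.0354, 0.0463]
tcp_rot: [0.999, -0.034, 0.002, 0.0]
contact_force: [1.9, -1.8, -2.0]
opening: 0.152
[0.52191883 0.03711055 0.04611485] [ 9.99406774e-01 -3.44124483e-02  1.14381738e-03 -7.58069367e-04] [ 2.27139619  1.73687951 -1.45362906] [-0.018 -0.002  0.009  0.016  0.005 -0.038]
```

View pics/w7.png

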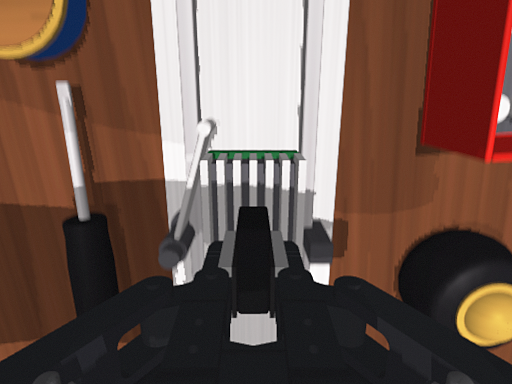

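```bash
python3 -m crank '0 -10 0 0 0 0; 0 -10 0 0 0 0; 0 -10 0 0 0 0; 0 -10 0 0 0 0; 0 0 0 0 0 0'; python3 - <<'E'
from h import *
snap('wrist','pics/w8.png')
s=readout.get_state();print(s['eef_pos'],s['tcp_rot'],s['contact_force'],s['dq'].round(3))
E
```

```text
time: 8.8
eef_pos: [0.524, 0.0759, 0.0457]
tcp_rot: [0.999, -0.034, 0.0, -0.001]
contact_force: [2.4, 1.8, -1.6]
opening: 0.148
[0.52399516 0.07549531 0.04571973] [ 9.99405225e-01 -3.44775263e-02  2.76875954e-04 -6.47890876e-04] [ 2.09086488  0.369151   -0.93140958] [-0.012 -0.001  0.003 -0.008 -0.001 -0.006]
```

View pics/w8.png

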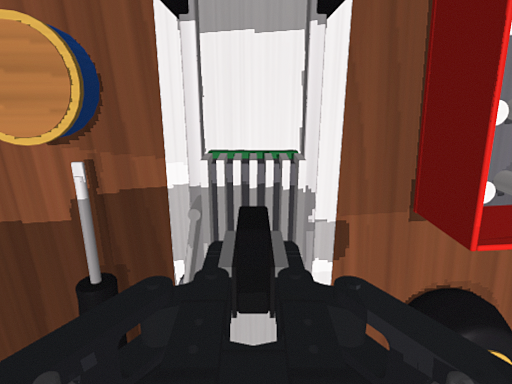

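```bash
python3 -m crank '0 -10 0 0 0 0; 0 -10 0 0 0 0; 0 -7 0 0 0 0; 0 0 0 0 0 0'; python3 - <<'E'
from h import *
snap('wrist','pics/w9.png')
s=readout.get_state();print(s['eef_pos'],s['tcp_rot'],s['contact_force'],s['dq'].round(3))
a=cv2.imread('pics/w9.png'); cv2.imwrite('pics/w9b.png',cv2.resize(a[0:180,140:360],None,fx=3.6,fy=3.3,interpolation=2))
E
```

```text
time: 9.35
eef_pos: [0.5258, 0.1026, 0.0457]
tcp_rot: [0.999, -0.034, 0.0, -0.001]
contact_force: [1.8, 2.0, -0.2]
opening: 0.15
[0.525794   0.10234012 0.04569667] [ 9.99404515e-01 -3.44988902e-02  2.16905041e-04 -6.28189361e-04] [ 2.45812841  1.25890168 -1.79720103] [-0.009 -0.001  0.002 -0.007  0.    -0.003]
```

View pics/w9b.png

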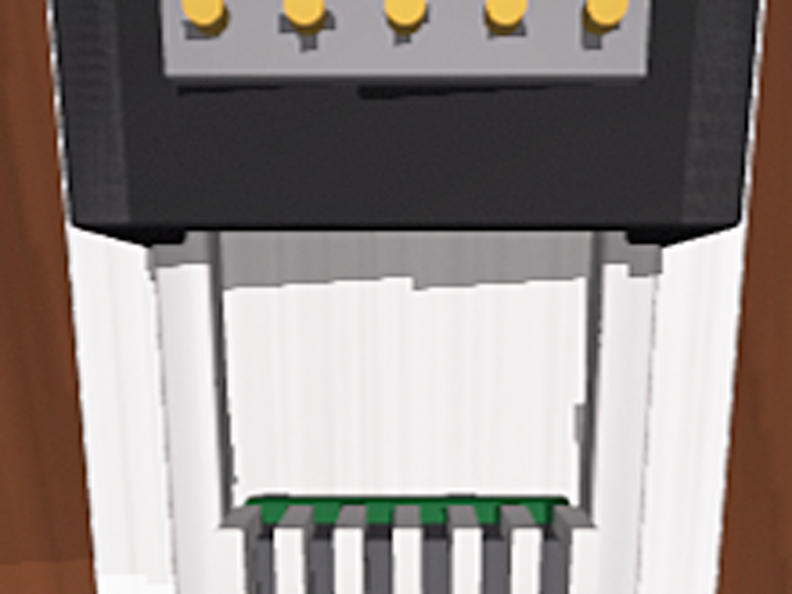

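```bash
python3 - <<'E'
from m5 import *
q=lambda x,y,z: tl(ray(c,140+x/3.6,y/3.3,z))
for z in (.05,.042): print('sock top edge',q(130,222,z),q(680,222,z))
print('rails end/foot', q(150,268,.02),q(660,270,.02))
print('nose',q(247,497,.009),q(568,497,.009))
print('rails', q(222,490,.02),q(590,490,.02), q(207,240,.02),q(605,240,.02))
u=np.array([.069,.9976]); print('lane coords of tcp', (p0[:2]-[.520,.032])@u)
E
```

```text
sock top edge [-31.4 -83.7  -4.2] [ 30.4 -83.6  -4.2]
sock top edge [-33.2 -84.3   3.8] [ 32.2 -84.2   3.8]
rails end/foot [-35.8 -79.5  25.8] [ 34.8 -79.2  25.8]
nose [-25.3 -42.9  36.7] [ 24.9 -42.8  36.8]
rails [-27.4 -45.8  25.7] [ 26.5 -45.8  25.8] [-27.7 -83.5  25.8] [ 26.9 -83.4  25.8]
lane coords of tcp 0.07057109161921195
```

```bash
python3 -m crank '0 -9 0 0 0 0; 0 -9 0 0 0 0; 0 -9 0 0 0 0; 0 -9 0 0 0 0; 0 0 0 0 0 0'; python3 -m crank '0 0 0 0 0 0; 0 0 0 0 0 0'; python3 - <<'E'
from h import *
snap('wrist','pics/w10.png')
for i in range(3):
  s=readout.get_state();print(s['eef_pos'],s['tcp_rot'],s['contact_force'],s['dq'].round(3)); snap('scene','pics/s10.png')
a=cv2.imread('pics/s10.png'); cv2.imwrite('pics/s10b.png',cv2.resize(a[80:280,180:420],None,fx=3,fy=3,interpolation=2))
E
```

```text
time: 10.02
eef_pos: [0.5278, 0.1387, 0.0457]
tcp_rot: [0.999, -0.034, -0.0, -0.001]
contact_force: [-0.1, 1.6, 0.9]
opening: 0.152
time: 10.28
eef_pos: [0.5278, 0.1377, 0.0456]
tcp_rot: [0.999, -0.035, -0.0, -0.0]
contact_force: [0.4, 0.8, 1.8]
opening: 0.151
[0.52782548 0.1375509  0.04562853] [ 9.99398504e-01 -3.46753939e-02 -4.44886412e-04 -2.22754267e-04] [-0.10498559  1.84059608  1.95487381] [-0.003 -0.001 -0.    -0.004 -0.001  0.002]
[0.527884   0.13749849 0.04567414] [ 9.99398095e-01 -3.46879862e-02 -3.90434543e-04 -1.99101570e-04] [-0.76909506  2.08307913  2.06038129] [-0.004  0.002 -0.002 -0.002  0.001  0.001]
[0.52787599 0.13745451 0.0456318 ] [ 9.99398471e-01 -3.46773318e-02 -3.86402196e-04 -1.70803805e-04] [-0.57103567  1.49941787  2.29019334] [-0.002 -0.001 -0.001 -0.001 -0.001  0.   ]
```

View pics/w10.png

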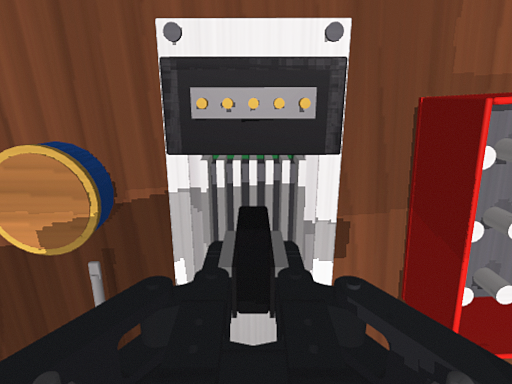

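View pics/s10b.png

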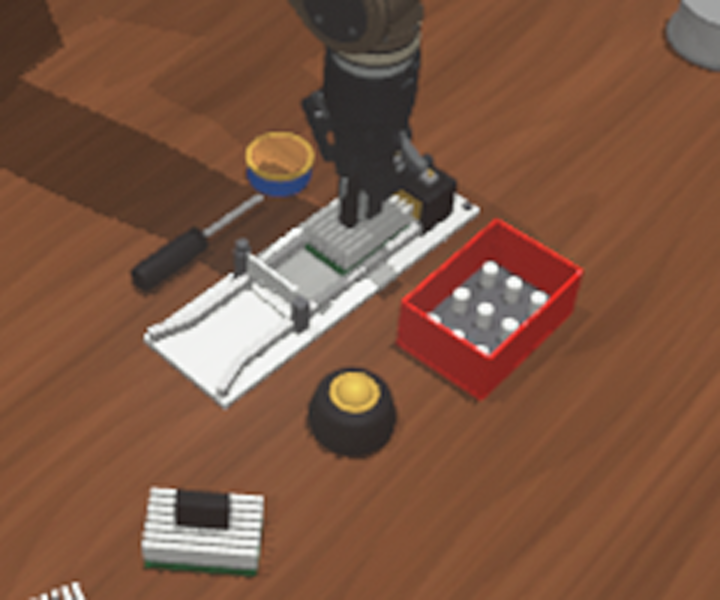

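```bash
python3 -m crank '0 -1 -0.3 0 0 0; 0 -1 0 0 0 0; 0 0 0 0 0 0'; python3 - <<'E'
from m5 import *
for v in (152,154,156): print(tl(ray(c,253,v,.05)))
print(s['contact_force'],p0)
E
```

```text
time: 10.85
eef_pos: [0.5282, 0.1391, 0.0457]
tcp_rot: [0.999, -0.035, -0.0, 0.0]
contact_force: [0.4, -0.5, -0.3]
opening: 0.155
[ -0.3 -49.1  -4.3]
[ -0.3 -48.2  -4.3]
[ -0.3 -47.3  -4.3]
[ 0.38802831 -0.52555022 -0.255385  ] [0.52819636 0.13912789 0.04568034]
```

```bash
python3 -m crank '0 -1 0 0 0 0; 0 -1 0 0 0 0; 0 -1 0 0 0 0; 0 0 0 0 0 0'; python3 -m crank '0 -0.5 0 0 0 0; 0 0 0 0 0 0';python3 -m crank '0 -0.5 0 0 0 0; 0 0 0 0 0 0'
```

```text
time: 11.35
eef_pos: [0.5283, 0.1426, 0.0457]
tcp_rot: [0.999, -0.034, -0.0, -0.0]
contact_force: [-0.3, -0.6, -0.9]
opening: 0.153
time: 11.6
eef_pos: [0.5283, 0.143, 0.0457]
tcp_rot: [0.999, -0.034, -0.0, -0.0]
contact_force: [0.4, 0.6, -3.7]
opening: 0.151
time: 11.85
eef_pos: [0.5285, 0.1434, 0.0459]
tcp_rot: [0.999, -0.034, -0.0, -0.0]
contact_force: [-0.3, -0.1, -2.8]
opening: 0.146
```

```bash
cat > chk.py <<'E'
import sys
from plant import readout
s=readout.get_state(); f=s['contact_force']; print(round(s['time'],2),s['eef_pos'].round(4),f.round(1))
sys.exit(1 if f[1]<-2.2 else 0)
E
c() { python3 chk.py; }
python3 -m crank '0 -0.5 0 0 0 0; 0 0 0 0 0 0' >/dev/null && c && python3 -m crank '0 -0.5 0 0 0 0; 0 0 0 0 0 0' >/dev/null && c && python3 -m crank '0 -0.5 0 0 0 0; 0 0 0 0 0 0' >/dev/null && c && python3 -m crank '0 -0.5 0 0 0 0; 0 0 0 0 0 0' >/dev/null && c && python3 -m crank '0 -0.5 0 0 0 0; 0 0 0 0 0 0' >/dev/null && c && python3 -m crank '0 -0.5 0 0 0 0; 0 0 0 0 0 0' >/dev/null && c
```

```text
12.1 [0.5286 0.1439 0.0459] [-0.4  0.2 -2. ]
12.35 [0.5287 0.1444 0.0459] [ 0.5  0.2 -1.8]
12.6 [0.5287 0.1449 0.046 ] [ 0.2 -0.5 -2.3]
12.85 [0.5287 0.1454 0.0459] [ 0.2 -0.1 -1.5]
13.1 [0.5288 0.1459 0.0459] [ 0.4  0.1 -1.9]
13.35 [0.5288 0.1464 0.0459] [ 0.3 -0.2 -1.7]
```

```bash
c() { python3 chk.py; }
python3 -m crank '0 -0.5 0 0 0 0; 0 0 0 0 0 0' >/dev/null && c && python3 -m crank '0 -0.5 0 0 0 0; 0 0 0 0 0 0' >/dev/null && c && python3 -m crank '0 -0.5 0 0 0 0; 0 0 0 0 0 0' >/dev/null && c && python3 -m crank '0 -0.5 0 0 0 0; 0 0 0 0 0 0' >/dev/null && c && python3 -m crank '0 -0.5 0 0 0 0; 0 0 0 0 0 0' >/dev/null && c && python3 -m crank '0 -0.5 0 0 0 0; 0 0 0 0 0 0' >/dev/null && c && python3 -m crank '0 -0.5 0 0 0 0; 0 0 0 0 0 0' >/dev/null && c && python3 -m crank '0 -0.5 0 0 0 0; 0 0 0 0 0 0' >/dev/null && c
```

```text
13.6 [0.5288 0.1469 0.0459] [-0.3 -0.6 -3.1]
13.85 [0.5288 0.1474 0.0459] [-0.   0.3 -2.2]
14.1 [0.5289 0.1479 0.0459] [ 0.5 -0.3 -2.4]
14.35 [0.5289 0.1484 0.0459] [ 0.7 -0.2 -3. ]
14.6 [0.5289 0.1489 0.0459] [-0.1  0.7 -2.1]
14.85 [0.529  0.1494 0.0459] [ 0.1  0.6 -2.3]
15.1 [0.529  0.1499 0.0459] [-0.4  0.4 -1.9]
15.35 [0.5291 0.1504 0.0459] [ 0.9  0.3 -2. ]
```

```bash
c() { python3 chk.py; }
python3 -m crank '0 -0.5 0 0 0 0; 0 0 0 0 0 0' >/dev/null && c && python3 -m crank '0 -0.5 0 0 0 0; 0 0 0 0 0 0' >/dev/null && c && python3 -m crank '0 -0.5 0 0 0 0; 0 0 0 0 0 0' >/dev/null && c && python3 -m crank '0 -0.5 0 0 0 0; 0 0 0 0 0 0' >/dev/null && c && python3 -m crank '0 -0.5 0 0 0 0; 0 0 0 0 0 0' >/dev/null && c && python3 -m crank '0 -0.5 0 0 0 0; 0 0 0 0 0 0' >/dev/null && c && python3 -m crank '0 -0.5 0 0 0 0; 0 0 0 0 0 0' >/dev/null && c && python3 -m crank '0 -0.5 0 0 0 0; 0 0 0 0 0 0' >/dev/null && c
```

```text
15.6 [0.5291 0.1509 0.0459] [ 0.4 -0.1 -2.4]
15.85 [0.5291 0.1511 0.046 ] [-1.1 -2.1 -1. ]
16.1 [0.5292 0.1511 0.046 ] [-1.4 -5.8 -0.5]
```

```bash
python3 -m crank '0 -0.2 0 0 0 0; 0 0 0 0 0 0' >/dev/null; python3 chk.py;  python3 -m crank '0 -0.2 0 0 0 0; 0 0 0 0 0 0' >/dev/null; python3 chk.py
```

```text
16.35 [0.5292 0.1511 0.046 ] [-0.8 -5.9  0.1]
16.6 [0.5292 0.1512 0.046 ] [-0.6 -7.1  0.1]
```

```bash
python3 -m crank '0 -0.2 0 0 0 0; 0 0 0 0 0 0' >/dev/null; python3 chk.py;  python3 -m crank '0 -0.2 0 0 0 0; 0 0 0 0 0 0' >/dev/null; python3 chk.py; python3 -m crank '0 0 0 0 0 0; 0 0 0 0 0 0' >/dev/null; python3 chk.py; python3 -m crank '0 0 0 0 0 0; 0 0 0 0 0 0' >/dev/null; python3 chk.py; python3 -m crank '0 0 0 0 0 0; 0 0 0 0 0 0' >/dev/null; python3 chk.py
```

```text
16.85 [0.5291 0.1512 0.046 ] [-0.8 -7.6  0.1]
17.1 [0.5292 0.1512 0.0461] [-1.  -7.4  0.3]
17.35 [0.5292 0.1512 0.0461] [-1.1 -7.4 -0.5]
17.6 [0.5292 0.1512 0.0461] [-1.9 -7.3  0.9]
17.85 [0.5292 0.1512 0.0461] [-1.5 -8.   0.9]
```

```bash
python3 -m crank '0 -0.3 0 0 0 0; 0 0 0 0 0 0' >/dev/null; python3 chk.py;  python3 -m crank '0 0 0 0 0 0; 0 0 0 0 0 0' >/dev/null; python3 chk.py; python3 -m crank '0 0 0 0 0 0; 0 0 0 0 0 0' >/dev/null; python3 chk.py; python3 -m crank '0 0 0 0 0 0; 0 0 0 0 0 0' >/dev/null; python3 chk.py; python3 - <<'E'
from h import *
snap('wrist','pics/w11.png'); print(readout.get_state()['tcp_rot'])
E
```

```text
18.1 [0.5292 0.1512 0.0461] [-1.5 -7.3  1.3]
18.35 [0.5292 0.1512 0.0461] [-1.3 -8.1  0.7]
18.6 [0.5292 0.1512 0.0461] [-0.9 -7.9  1.4]
18.85 [0.5292 0.1512 0.0461] [-0.9 -8.5  1.2]
[ 9.99421684e-01 -3.39550225e-02 -3.92718195e-04  1.78861978e-03]
```

View pics/w11.png

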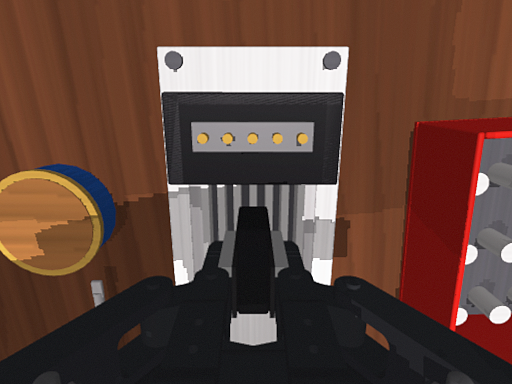

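```bash
python3 - <<'E'
from h import *
a=snap('scene','pics/s12.png')
a=cv2.imread('pics/s12.png'); cv2.imwrite('pics/s12b.png',cv2.resize(a[120:200,250:350],None,fx=7,fy=7,interpolation=2))
E
```

```text
(no output)
```

View pics/s12b.png

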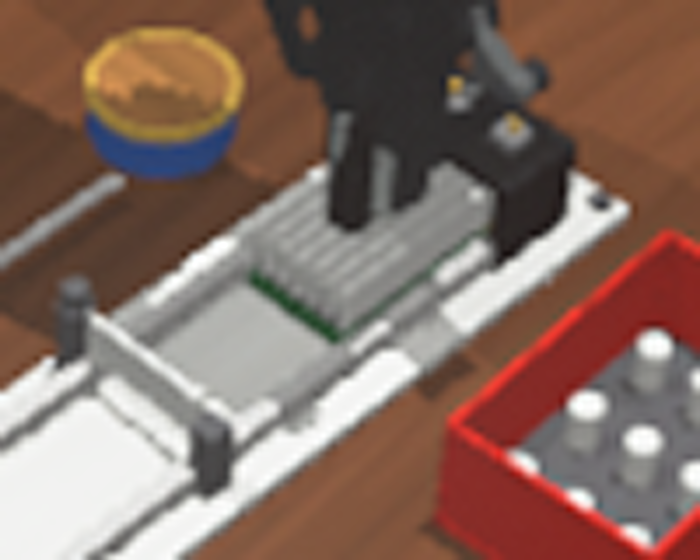

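```bash
python3 - <<'E'
from h import *
c=cam('scene'); s=readout.get_state(); p=s['eef_pos'][:2]
uy=np.array([.069,.9976]);ux=np.array([.9976,-.069])
def pr(x,y,z): w=np.r_[p+ux*(x-.0004)+uy*(y),z]; q=proj(c,w)[0]; return ((q-[250,120])*7).round(0)
for z in (.008,.011,.014,.040): print(z,'rearL',pr(-.025,-.0415,z),'rearR',pr(.025,-.0415,z),'frontR@mouth',pr(.025,.034,z))
# plate/calibration check: rail and socket corners
g=np.array([.520,.032])
def pl(x,y,z): w=np.r_[g+ux*x+uy*y,z]; return ((proj(c,w)[0]-[250,120])*7).round(0)
print('plate far corner',pl(.05,.215,.008),'post top +36',pl(.036,0,.042),'hinge top',pl(-.038,0,.054))
E
```

```text
0.008 rearL [241. 283.] rearR [337. 352.] frontR@mouth [471. 251.]
0.011 rearL [241. 277.] rearR [337. 346.] frontR@mouth [471. 246.]
0.014 rearL [242. 272.] rearR [338. 341.] frontR@mouth [472. 240.]
0.04 rearL [244. 224.] rearR [342. 293.] frontR@mouth [478. 192.]
plate far corner [623. 205.] post top +36 [213. 415.] hinge top [ 69. 284.]
```

```bash
python3 - <<'E'
import cv2,numpy as np
ims=[cv2.resize(cv2.imread(f'pics/{n}.png')[150:320,195:310],None,fx=3.4,fy=3.4,interpolation=2) for n in('w9','w11')]
cv2.imwrite('pics/cmp.png',np.hstack(ims))
E
```

```text
(no output)
```

View pics/cmp.png

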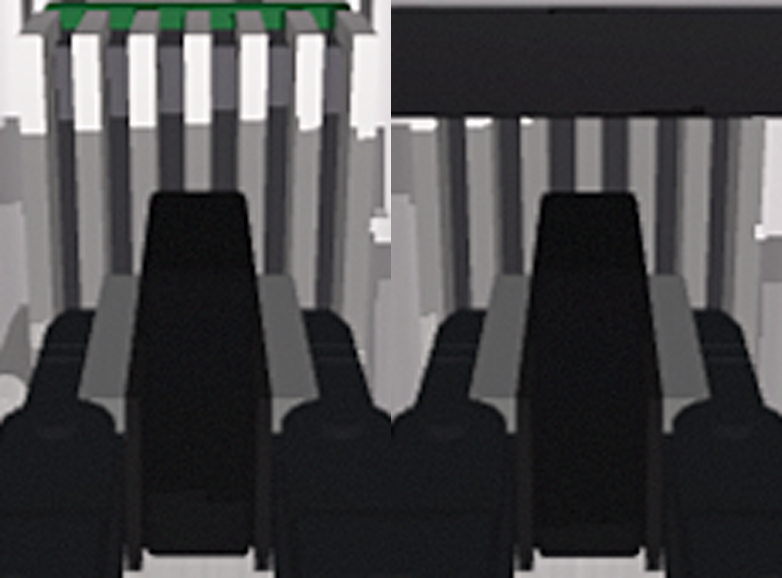

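```bash
python3 -m crank '0 -0.4 0 0 0 0; 0 0 0 0 0 0' >/dev/null; python3 chk.py;  python3 -m crank '0 -0.3 0 0 0 0; 0 0 0 0 0 0' >/dev/null; python3 chk.py; python3 -m crank '0 0 0 0 0 0; 0 0 0 0 0 0' >/dev/null; python3 chk.py; python3 -m crank '0 0 0 0 0 0; 0 0 0 0 0 0; 0 0 0 0 0 0' >/dev/null; python3 chk.py
```

```text
19.2 [0.5292 0.1512 0.0461] [-2.1 -9.6  1.7]
19.45 [0.5292 0.1512 0.0462] [ -1.  -12.1   2.1]
19.7 [0.5292 0.1513 0.0462] [ -2.  -11.7   1.9]
20.07 [0.5292 0.1512 0.0461] [-2.9 -9.8  1.5]
```

```bash
python3 -m crank '0 0.6 0 0 0 0; 0 0.6 0 0 0 0; 0 0 0 0 0 0'; python3 -m crank '0 0.5 0 0 0 0; 0 0 0 0 0 0'
```

```text
time: 20.45
eef_pos: [0.5292, 0.1512, 0.0461]
tcp_rot: [0.999, -0.034, -0.0, 0.001]
contact_force: [-1.8, -6.9, 0.3]
opening: 0.15
time: 20.7
eef_pos: [0.5292, 0.1512, 0.046]
tcp_rot: [0.999, -0.034, -0.0, 0.001]
contact_force: [-0.7, -5.3, -0.8]
opening: 0.149
```

```bash
python3 -m crank '0 0.5 0 0 0 0; 0 0.4 0 0 0 0; 0 0 0 0 0 0';python3 -m crank '0 0 0 0 0 0; 0 0 0 0 0 0; 0 0 0 0 0 0; 0 0 0 0 0 0' 0.1; python3 - <<'E'
from h import *
snap('wrist','pics/w13.png')
E
```

```text
time: 21.08
eef_pos: [0.5291, 0.1511, 0.0459]
tcp_rot: [0.999, -0.034, 0.0, -0.0]
contact_force: [0.5, -3.3, -0.8]
opening: 0.15
time: 21.58
eef_pos: [0.5292, 0.1513, 0.046]
tcp_rot: [0.999, -0.034, 0.0, -0.0]
contact_force: [-0.3, 0.2, 0.3]
opening: 0.552
```

View pics/w13.png

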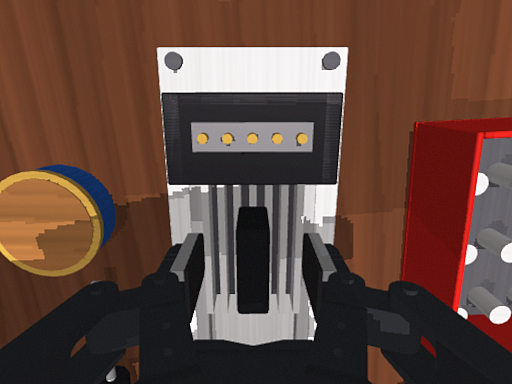

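Released: the tab at (253,260) stands free between the fingers. I'll lift straight up, then back away and check.

```bash
python3 -m crank '0 0 -8 0 0 0; 0 0 -30 0 0 0; 0 0 -50 0 0 0; 0 0 -50 0 0 0; 0 0 -40 0 0 0'; python3 -m crank '0 30 0 0 0 0; 0 50 0 0 0 0; 0 0 0 0 0 0; 0 0 0 0 0 0'; python3 - <<'E'
from h import *
snap('wrist','pics/w14.png'); snap('scene','pics/s14.png')
a=cv2.imread('pics/s14.png'); cv2.imwrite('pics/s14b.png',cv2.resize(a[120:200,250:350],None,fx=7,fy=7,interpolation=2))
print(readout.get_state()['contact_force'])
E
```

```text
time: 22.25
eef_pos: [0.5296, 0.1511, 0.2271]
tcp_rot: [0.999, -0.034, 0.001, -0.0]
contact_force: [-0.3, 1.1, -0.0]
opening: 0.55
time: 22.75
eef_pos: [0.5236, 0.0713, 0.2243]
tcp_rot: [0.999, -0.035, 0.0, -0.0]
contact_force: [0.8, 0.3, -0.9]
opening: 0.549
[-0.28861417 -0.61130785 -0.09016709]
```

View pics/w14.png

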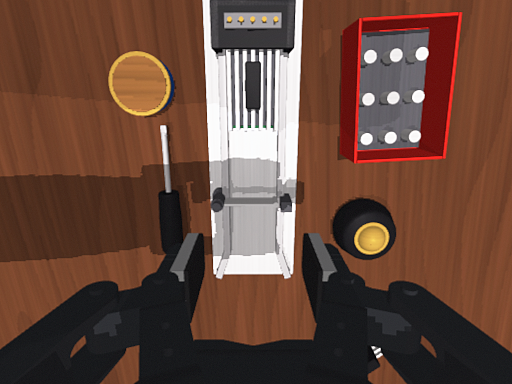

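View pics/s14b.png

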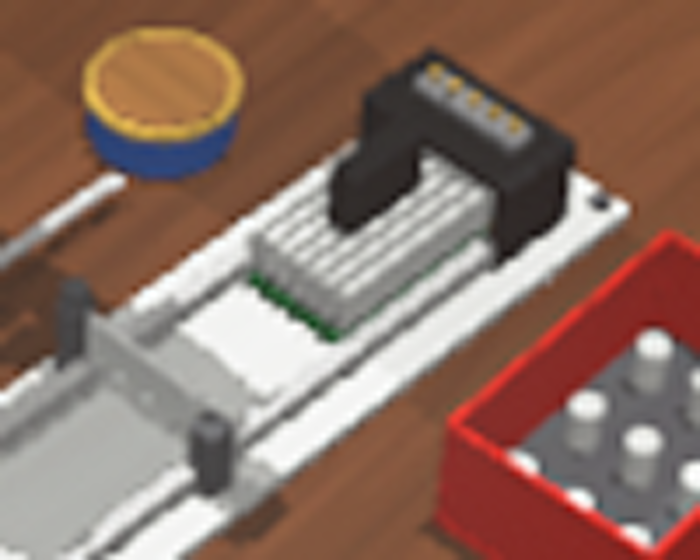

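```bash
python3 - <<'E'
from m5 import *
a,b=ray(c,253,64,.07),ray(c,253.5,107,.07); m=(a+b)/2; e=ray(c,252,50,.05)
g=np.array([.520,.032]);uy=np.array([.069,.9976]);ux=np.array([.9976,-.069])
print('tab len',np.linalg.norm(a-b),'lane xy of module',(m[:2]-g)@ux,(m[:2]-g)@uy,'mouth y',(e[:2]-g)@uy)
l,r=ray(c,229,130,.02),ray(c,280,130,.02); print('rails mid x',((l+r)/2)[:2]@ux-g@ux,np.linalg.norm(l-r))
print(s['dq'].round(4))
E
```

```text
tab len 0.036010900157451654 lane xy of module 0.0007546737338092307 0.12084414037190983 mouth y 0.1525299443298226
rails mid x 0.002157989862019094 0.054437869319262235
[ 0.0083  0.0054 -0.0004 -0.0012 -0.0013  0.0001]
```

```bash
python3 -c "
from plant import ctrl; print(ctrl.sign_off())"
```

```text
the job is handed in; nothing more can be done
None
```

The module is pressed home in the contact socket and released, with the gate shut behind it. I handed the job in just after 22.75 s. It reports no verdict, so the result rests on my own checks.

- **Choice and loading:** I took the finned module nearest the base, at 0.55 m; the two look-alikes were at 0.66 and 0.70 m. I set it between the rails about 65 mm before the gate, with the gate shut.
- **Through the gate:** I slid it through low on the plate. The wrist picture showed the gate pushed wide open (about 1.3 rad by eye), and the next picture past it showed it shut again.
- **Contact press:** I felt for the contact plate in 0.5 mm steps and met it about 8 mm inside the mouth. The wrist force was 6 to 8.5 N for nearly 3 s, then 10 to 12 N for about 0.9 s. The highest reading was 12.1 N, taken at the ends of moves. The wrist reading includes a little sliding friction, so the push on the contacts was probably up to 1 N less.
- **Last checks:** The pictures show the module flat, its nose in the socket, the tab free of the fingers, the arm clear and the bystanders looking undisturbed. The module's centre measured about 32 mm before the mouth and about 1 mm from the centre line.
- **What disagreed:**
  - In that last far view, the rails' middle read 1.4 mm off the module's centre. Close up, the two had agreed within 0.4 mm.
  - A coarse look from the scene camera during the press suggested the rear might be slightly raised. The wrist pictures showed no tilt, so I carried on.

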